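# Set out the bench for a titration round the magnetic stirrer

## Robot

A 6-joint arm with a two-finger parallel gripper is mounted at the origin on a cart in front of the work surface, level with it; the furniture and walls round the work are solid. World frame = base frame: x ahead of the robot, y to its left, z up, the work surface at z = 0. Lengths are in mm, angles in rad, forces in N, time in s.
With the tool pointing down it reaches from about 375 to 925 mm from the base axis. Payload 5.7 kg.
Tool frame: the origin (TCP) lies at the very end of the fingers, on their centre line; the grasp point (between the pads) lies 19 mm behind it; z points along the fingers, y is the line along which they close (so a half turn about z gives the same grasp; the last joint's range is limited). The gripper opens to 88 mm and grips with 3 to 60 N. Pads are 20 mm wide; open, the fingers measure 115 mm over their backs; the gripper's body (75 mm by 178 mm) begins 61 mm behind the grasp point.
Start: joints at [1.167, 0.359, 1.51, -0, 1.272, -0.115], TCP at [170.873, 575.119, 197.223] pointing down, gripper open.
Joint ranges: [-2.97, 2.97], [-1.01, 2.36], [0.21, 2.38], [-0.96, 4.11], [0.2, 2.71], [-2.98, 2.98]. Speed limits (rad/s): [2.39, 2.39, 3.14, 3.14, 3.14, 3.14].

## Interface

Orientations are given as a unit quaternion [w, x, y, z].
In Python, from station import state, camera, job_done, recognise, masks_of gives the robot as it stands.
- The arm moves only by the tool jog_arm, never from a script. Its argument "rows" is a list of rows, each a list of 4 numbers: the shift along the tool's x, y, z each as a share of 0.1 m, from -1 to 1, then the turn about the tool's z as a share of pi/2 rad, from -1 to 1. In form: [[tx, ty, tz, spin], ...]. A call has 1 to 8 rows; each row shifts and turns the commanded pose from where the row before left it, along the tool's axes as they then stand; what a row does not reach is not made up. A row lasts 1/10 s, in which the tool goes at most 50 mm and 8.59 degrees, less where a joint would pass 70% of its speed; a pose out of reach is approached as far as the arm can. A call with a number of a shift or a turn outside -1 to 1 is refused whole. A call with a gripper value outside its range is refused whole. "hand" is the opening, from 0 (shut) to 1 (fully open), set as the call begins (left out, the last holds). The fingers move at their own pace and stop on an object; "grip_force" is the grip in N (left out, the last holds). Time passes only in rows, so rows that do not move let the fingers close. It gives the time, the measured TCP pose, the force, the opening and the grip force at its end, in the units of the state.
- state(): the state, without advancing time (a new reading comes with each control period).
- camera(name): name is "scene" or "top" or "wrist"; returns a dict with "image" (420x560x3 uint8, blue, green, red), "K" (3x3 intrinsics, pixels), "k1" (the pictures are not rectified: a ray, as slopes to the right and down, at radius r is drawn at 1 + k1 r^2 times it, then the intrinsics apply), "rvec" (rotation vector, rad) and "tvec" (3), from world to camera coordinates, as OpenCV has them; the wrist camera has in their place "T_tool_cam" (4x4, takes a point from camera to tool coordinates, whose origin is the TCP and whose axes are the flange's). Camera axes: x right, y down, z forward; pixel columns grow to the right and rows downward; lengths in mm; the calibration is good to about 2 mm. A picture is of the moment at which its call begins: read the wrist's pose just before it. There is no depth.
- job_done(): hands the job in; it is judged then, once.
Trained networks look in the newest picture that a camera, given by its name, has taken for a name from the list of things; names that differ only in an ending like _2 or _b are one class to them, and where a whole thing is asked for, a point or a joint stands for the part that bears it (a point fixed in the world has none). Each returns a list of dicts, best first, with "confidence" (0 to 1); they miss things now and then, are a little off and sometimes report something else, mostly with a low value. They report only what shows in the picture. A call takes as long as a camera call. They do not tell look-alikes from the thing itself.
- recognise(camera, thing): "box" ([left, top, right, bottom] in pixels, round what is visible of it).
- masks_of(camera, thing): "region" (420x560 bool, what is visible of it) and "box" ([left, top, right, bottom] in pixels, round what is visible of it).
The state is a dict: "clock": time; "joint_pos": joint angles; "joint_velocities": joint speeds; "effort": joint torques, N m; "tcp_pos": TCP position; "tool_rot": TCP orientation; "force": force on the tool from outside, world axes, zero at the start; "wrist_torque": the same for the moment, N m; "gripper_width": finger opening in mm; "grasp_force": force on a finger pad.
Only numpy, scipy, OpenCV 4.12 (cv2) and the standard library are available. Lean on these libraries where they do the work, as an engineer would, in place of code of your own. Each camera call takes 0.05 s, during which the arm holds its last target. There are 200 camera calls.

## Task

Set out the titration bench: stand the conical flask in the middle of the stirrer's white top, the blue-capped bottle in the middle of the cork mat, and the small red-capped dropper bottle on the bench midway between the stirrer and the mat, on the line joining their centres. Stand the brown bottle on the bench straight behind the stirrer (on the side away from its knob), square to the middle of its rear side with a gap of about 2.5 cm. Keep all four upright throughout and leave the black cuvette box and the timer where they lie.

Things in the scene. Friction and masses are not known exactly. Their poses are not given: they have to be found in the camera images.
- flask: Conical glass flask with a pale yellow content drawn in it (one rigid thing), 104 mm high, 68 mm across its foot; the straight neck is 29 mm across from 81 to 104 mm up: take it there. About 85 g. Loose; origin at the centre of its underside, z up; round, yaw has no meaning.
- brown_bottle: Brown reagent bottle with a black cap, 105 mm high, 56 mm across, about 170 g. Grip it round its body; it is solid at its full 56 mm width up to 101 mm, so the cap cannot be gripped. Loose; origin at the centre of its underside, z up; round, yaw has no meaning.
- blue_cap_bottle: White reagent bottle with a blue cap, 120 mm high, 62 mm across, about 240 g. Grip it round its body; it is solid at its full 62 mm width up to 116 mm, so the cap cannot be gripped. Loose; origin at the centre of its underside, z up; round, yaw has no meaning.
- dropper_bottle: Small white dropper bottle with a red cap, 62 mm high, 29 mm across, about 30 g. Grip it round its body; it is solid at its full 29 mm width up to 58 mm. The flask and the bottles start in a row before the front (x = 0.51; a rod juts to 0.465) of a fixed white photometer, 0.23 m high, y -0.07 to 0.45. Loose; origin at the centre of its underside, z up; round, yaw has no meaning.
- stirrer: Magnetic stirrer: square blue housing 96 x 96 mm with a square white 86 x 86 mm top plate, fixed to the bench. Origin at the centre of its underside; the flat top is 40 mm above it. x points to its rear, y to its left; its front (-x) side carries a small black knob that stands out 11 mm. It is turned 0.25 to 0.5 rad clockwise from facing the robot squarely.
- cork_mat: Round flat cork mat, 90 mm across, 5 mm thick, fixed to the bench. Origin at the centre of its underside. It lies straight to the left or to the right of the stirrer (along the stirrer's y axis), centres 185 to 195 mm apart.
- cuvette_box: Closed black cuvette box, 52 x 90 x 28 mm, loose; origin at the centre of its underside, y along its length. To be left alone.
- bench_timer: White bench timer lying flat, 58 x 58 x 19 mm, loose; origin at the centre of its underside. To be left alone.
There are look-alikes about, which are no part of the job. What is shaped like the blue_cap_bottle but purple is not meant. Leave any pink look-alike of the flask alone.

How it is judged:
By the outcome, as a careful person would: the job done as asked, in the order asked, and still so for the second after the job is handed in, with the robot touching nothing.
It also fails if it takes over 136 s, if anything falls off the work surface, if the arm or the gripper's body presses on something with over 40 N, if the wrist force passes 120 N, or if a joint passes its speed limit or range.

## Working session

There is one attempt and no reset: what is moved stays moved. The work goes in short steps, Python scripts to look and compute and a tool call to move; the robot and the scene stay as the last step left them, time stands still between calls to the robot, and variables do not carry over. Pictures are saved under pics/ and viewed, at most 14 in all, crops included, and the job is handed in when it is done.

Besides the shell and the picture viewer there is one more tool, called after "Request:" by a JSON object that holds its "op" and its "data". jog_arm: Moves the arm, as the interface text tells. Shift numbers are shares of 0.1 m and turn numbers shares of pi/2 rad, none past 1 either way. Its arguments: {"type":"object","properties":{"rows":{"type":"array"},"hand":{"type":"number"},"grip_force":{"type":"number"}},"required":["rows"]}

```bash
mkdir -p pics; ls; cat > h.py <<'E'
import numpy as np, cv2
from station import state, camera, job_done, recognise, masks_of
from scipy.spatial.transform import Rotation as R
def cam(name):
    s=state(); c=camera(name)
    if name=='wrist':
        q=s['tool_rot']; T=np.eye(4); T[:3,:3]=R.from_quat([q[1],q[2],q[3],q[0]]).as_matrix(); T[:3,3]=s['tcp_pos']
        C=T@np.array(c['T_tool_cam'])
    else:
        r=cv2.Rodrigues(np.array(c['rvec'],float))[0]; C=np.eye(4); C[:3,:3]=r.T; C[:3,3]=-r.T@np.array(c['tvec'],float).ravel()
    c['C']=C; return c
def ray(c,uv,z):
    K=np.array(c['K'],float); p=np.array(uv,float).reshape(-1,1,2)
    n=cv2.undistortPoints(p,K,np.array([c['k1'],0,0,0,0.])).reshape(-1,2)
    d=np.c_[n,np.ones(len(n))]@c['C'][:3,:3].T; o=c['C'][:3,3]
    return o+d*((z-o[2])/d[:,2])[:,None]
def proj(c,P):
    Ci=np.linalg.inv(c['C']); 
    return cv2.projectPoints(np.array(P,float).reshape(-1,1,3),cv2.Rodrigues(Ci[:3,:3])[0],Ci[:3,3],np.array(c['K'],float),np.array([c['k1'],0,0,0,0.]))[0].reshape(-1,2)
E
cat > a.py <<'E'
from h import *
print(state())
for n in ['scene','top']:
    c=cam(n); cv2.imwrite(f'pics/{n}0.png',c['image']); print(n,c['C'][:3,3].round(),c['C'][:3,2].round(2))
    for t in ['flask','brown_bottle','blue_cap_bottle','dropper_bottle','stirrer','cork_mat','cuvette_box','bench_timer']:
        print(t,[(np.round(d['box']).astype(int).tolist(),round(d['confidence'],2)) for d in recognise(n,t)])
E
python3 a.py
```

```text
pics
{'clock': 0.0, 'joint_pos': array([ 1.16691650e+00,  3.59476781e-01,  1.51141047e+00,  1.04271672e-06,
        1.27252380e+00, -1.15155685e-01]), 'joint_velocities': array([-0.00131461,  0.00121797, -0.00150102,  0.00100758, -0.00064908,
        0.00062322]), 'effort': array([ 9.69919238e-04, -5.15379882e+01, -2.70722830e+01,  6.76764711e-02,
        3.47714801e-02, -1.59251808e-04]), 'tcp_pos': array([170.58589977, 574.47290817, 196.43481542]), 'tool_rot': array([-2.33795105e-04,  1.43861256e-01,  9.89597450e-01, -8.78625411e-04]), 'force': array([-0.18679383,  0.04892354,  0.31371977]), 'wrist_torque': array([ 0.03156131, -0.00581577, -0.02944461]), 'grasp_force': 0.0, 'gripper_width': 87.6182340887731}
scene [-123. -451. 1012.] [ 0.53  0.37 -0.76]
flask [([147, 128, 170, 159], 0.98), ([185, 170, 201, 200], 0.77)]
brown_bottle [([207, 182, 224, 214], 0.9)]
blue_cap_bottle [([267, 212, 289, 251], 0.85), ([389, 238, 417, 273], 0.69)]
dropper_bottle []
stirrer [([331, 279, 370, 316], 0.74)]
cork_mat [([322, 230, 351, 256], 0.96)]
cuvette_box [([374, 204, 410, 240], 0.67)]
bench_timer [([426, 294, 447, 316], 0.57)]
top [ 406.   46. 1861.] [ 0.07 -0.02 -1.  ]
flask [([195, 229, 210, 244], 0.79), ([133, 214, 150, 229], 0.64)]
brown_bottle []
blue_cap_bottle [([283, 227, 298, 245], 0.74), ([401, 206, 415, 221], 0.68), ([366, 190, 386, 208], 0.5)]
dropper_bottle []
stirrer [([344, 224, 376, 259], 0.57)]
cork_mat [([313, 198, 336, 223], 0.95), ([257, 233, 262, 240], 0.36)]
cuvette_box [([343, 164, 361, 178], 0.72), ([397, 204, 416, 220], 0.49)]
bench_timer []
```

```bash
python3 - <<'E'
import cv2
a=cv2.imread('pics/scene0.png')[100:340,120:460]; cv2.imwrite('pics/s1.png',cv2.resize(a,(800,565),interpolation=cv2.INTER_CUBIC))
b=cv2.imread('pics/top0.png')[140:290,120:430]; cv2.imwrite('pics/t1.png',cv2.resize(b,(800,387),interpolation=cv2.INTER_CUBIC))
E
```

```text
(no output)
```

View pics/s1.png

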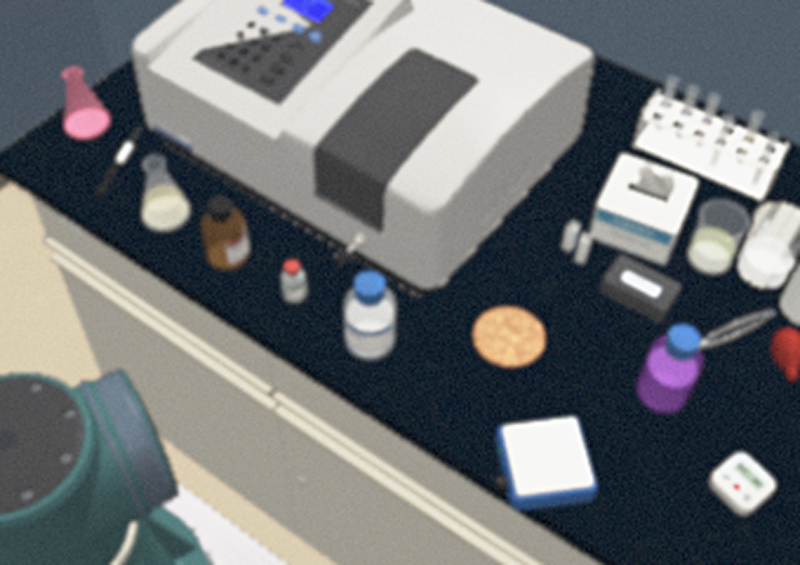

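View pics/t1.png

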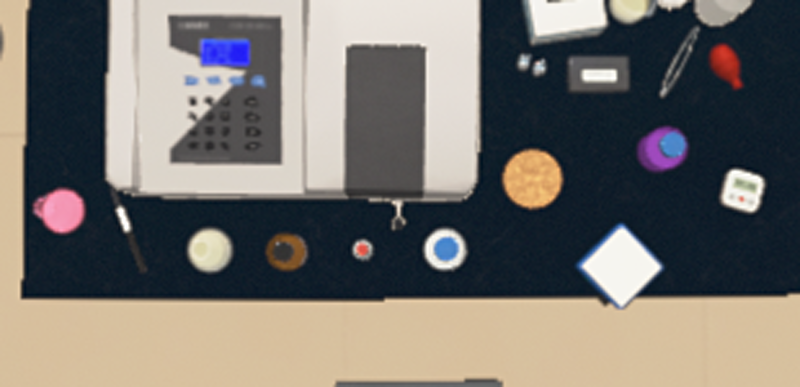

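The scene crop shows two flasks: pink at (85,110) and pale yellow at (163,195). The yellow one is meant. There are two blue-capped bottles: white at (370,315) and purple at (668,370), and the white one is meant. The dropper is at (292,282), the brown bottle at (225,235), the stirrer at (547,462) with its knob at (503,481), and the mat at (510,337). The crop already enlarges these, so the colours settle it. Next I'll measure.

```bash
cat > b.py <<'E'
from h import *
def sc(p,w): return [120+p[0]*340/800,100+p[1]*240/565] if w=='s' else [120+p[0]*310/800,140+p[1]*150/387]
S=cam('scene');T=cam('top')
def reg(c,n,near,name=None):
    best=None
    for d in masks_of(c,n):
        m=d['region']; 
        if m.sum()<5: continue
        v,u=np.nonzero(m); k=np.hypot(u.mean()-near[0],v.mean()-near[1])
        if best is None or k<best[0]: best=(k,u.mean(),v.mean(),d)
    return best
# hand points, tops: (scene px,z)(top px,z)
pts={'flask':((163,155),104,(210,250),20),'brown':((222,203),105,(284,251),105),'dropper':((292,266),62,(362,249),62),'blue':((371,276),120,(446,249),120),'mat':((510,335),5,(533,178),5),'stir':((546,456),40,(620,265),40)}
for k,(a,za,b,zb) in pts.items(): print(k,ray(S,sc(a,'s'),za)[0].round(),ray(T,sc(b,'t'),zb)[0].round())
# stirrer plate & mat by colour
for c,nm in ((S,'scene'),(T,'top')):
    im=c['image']; hsv=cv2.cvtColor(im,cv2.COLOR_BGR2HSV)
    ctr=sc((546,456),'s') if nm=='scene' else sc((620,265),'t')
    w=((hsv[...,2]>170)&(hsv[...,1]<60)).astype(np.uint8)
    n,l=cv2.connectedComponents(w); m=(l==l[int(ctr[1]),int(ctr[0])]).astype(np.uint8)
    cs=max(cv2.findContours(m,0,1)[0],key=len).reshape(-1,2)
    P=ray(c,cs,40)[:,:2].astype(np.float32); r=cv2.minAreaRect(P); print(nm,'plate',r)
    ctr=sc((510,335),'s') if nm=='scene' else sc((533,178),'t')
    w=((hsv[...,1]>80)&(hsv[...,2]>120)).astype(np.uint8)
    n,l=cv2.connectedComponents(w); m=(l==l[int(ctr[1]),int(ctr[0])]).astype(np.uint8)
    cs=max(cv2.findContours(m,0,1)[0],key=len).reshape(-1,2)
    print('mat',cv2.minEnclosingCircle(ray(c,cs,5)[:,:2].astype(np.float32)))
    print('table edge/photometer', ray(c,[sc((275,400),'s')] if nm=='scene' else [sc((20,297),'t'),sc((380,298),'t'),sc((800,295),'t')],0).round())
print(ray(T,[sc((115,195),'t'),sc((475,195),'t')],200).round(), 'rod',ray(T,sc((398,225),'t'),50).round(), 'knob',ray(T,sc((606,303),'t'),20),ray(S,sc((502,481),'s'),20))
E
python3 b.py
```

```text
flask [454. 328. 104.] [435. 328.  20.]
brown [436. 205. 105.] [432. 207. 105.]
dropper [435.  92.  62.] [435.  95.  62.]
blue [444. -25. 120.] [433. -27. 120.]
mat [ 545. -169.    5.] [ 544. -167.    5.]
stir [ 405. -298.   40.] [ 408. -294.   40.]
scene plate ((406.69342041015625, -297.56036376953125), (89.49356079101562, 90.17791748046875), 43.91926574707031)
mat ((543.9971923828125, -166.13990783691406), 47.21261978149414)
table edge/photometer [[298.  11.  -0.]]
top plate ((406.5003356933594, -294.6730651855469), (86.11355590820312, 89.0845947265625), 43.78160858154297)
mat ((544.0457763671875, -165.01263427734375), 45.57829666137695)
table edge/photometer [[ 363.  630.    0.]
 [ 361.   70.    0.]
 [ 358. -588.    0.]]
[[509. 434. 200.]
 [506. -64. 200.]] rod [[471.  41.  50.]] knob [[ 350.31577413 -275.45933363   20.        ]] [[ 359.48610702 -270.52822076   20.        ]]
```

Positions agree between the two cameras. The stirrer's x axis points about -46° with the mat on its left, and the knob is on the lower-left side. I'll move over the flask and check with the wrist camera.

Request:
{"op": "jog_arm", "data": {"rows": [[0,0,-0.3,-0.0915],[0,0,-0.3,-0.0915],[-0.33,-0.305,0,0],[-0.33,-0.305,0,0],[-0.33,-0.305,0,0],[-0.33,-0.305,0,0],[-0.33,-0.305,0,0],[-0.33,-0.305,0,0]], "hand": 1, "grip_force": 15}}

```text
clock: 1.8
tcp_pos: [369.8, 390.5, 257.4]
tool_rot: [0.0, 0.001, 1.0, 0.0]
force: [-0.5, -0.4, 0.6]
gripper_width: 87.4
grasp_force: 0.0
```

Request:
{"op": "jog_arm", "data": {"rows": [[-0.3,-0.3,0,0],[-0.3,-0.3,0,0],[0,0,0,0],[0,0,0,0],[0,0,0,0]]}}

```text
clock: 2.3
tcp_pos: [427.8, 332.4, 257.2]
tool_rot: [-0.0, 0.0, 1.0, 0.0]
force: [0.3, -0.2, 0.5]
gripper_width: 88.2
grasp_force: 0.0
```

```bash
cat > w.py <<'E'
from h import *
import sys
s=state(); c=cam('wrist'); cv2.imwrite(f'pics/{sys.argv[1]}.png',c['image'])
print(s['tcp_pos'].round(1),s['tool_rot'].round(4),'cam',c['C'][:3,3].round(),c['C'][:3,2].round(2))
for t in sys.argv[2:]:
    for d in masks_of('wrist',t):
        v,u=np.nonzero(d['region']); print(t,np.round(d['box']),round(d['confidence'],2),'centroid',u.mean().round(1),v.mean().round(1))
E
python3 w.py w1 flask brown_bottle
```

```text
[427.8 332.4 257.2] [-3.e-04  5.e-04  1.e+00  1.e-04] cam [359. 333. 446.] [ 0.25  0.   -0.97]
flask [437. 202. 524. 271.] 0.72 centroid 475.3 236.1
flask [260. 155. 312. 214.] 0.61 centroid 284.0 182.9
brown_bottle [149. 158. 213. 212.] 0.87 centroid 178.5 184.6
```

View pics/w1.png

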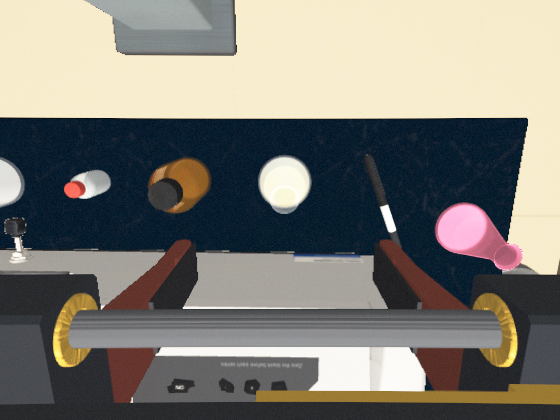

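The yellow flask is at (284,183), the pink one at (465,230), the brown bottle at (180,185) and the dropper at (88,185). I'll fit positions by matching the models' silhouettes to the boxes.

```bash
cat >> h.py <<'E'
from scipy.optimize import least_squares
PROF={'flask':[(34,0),(34,6),(14.5,81),(14.5,104)],'brown_bottle':[(28,0),(28,75),(14,105)],'blue_cap_bottle':[(31,0),(31,85),(16,120)],'dropper_bottle':[(14.5,0),(14.5,40),(7,62)]}
A=np.linspace(0,2*np.pi,40)
def fit(c,thing,box,x0,z0=0):
    def f(p):
        P=np.concatenate([np.c_[p[0]+r*np.cos(A),p[1]+r*np.sin(A),np.full(40,z0+z)] for r,z in PROF[thing]])
        q=proj(c,P); return np.r_[q.min(0),q.max(0)]-np.array(box,float)
    r=least_squares(f,x0); return r.x.round(1),r.fun.round(1)
def fits(cn,thing,x0,z0=0,c=None):
    c=c or cam(cn)
    for d in masks_of(cn,thing):
        x,res=fit(c,thing,d['box'],x0,z0)
        v,u=np.nonzero(d['region']); col=c['image'][v,u].mean(0).round()
        print(cn,thing,round(d['confidence'],2),x,'res',res,'bgr',col)
E
python3 - <<'E'
from h import *
for cn in ('wrist','scene','top'):
    c=cam(cn)
    for t,x in (('flask',(440,328)),('brown_bottle',(435,206)),('dropper_bottle',(435,94)),('blue_cap_bottle',(437,-27))): fits(cn,t,x,0,c)
E
```

```text
wrist flask 0.91 [442.3 335.9] res [-1.1 -2.4  1.1  2. ] bgr [210. 225. 225.]
wrist flask 0.87 [499.5 567. ] res [-1.7 -1.   1.3  0.9] bgr [180. 149. 228.]
wrist brown_bottle 0.82 [431.5 215.3] res [-1.2 -2.5  1.5  2.3] bgr [ 48.  81. 111.]
wrist dropper_bottle 0.92 [437.5  97. ] res [ 0.   1.3 -0.  -1.2] bgr [157. 163. 199.]
wrist blue_cap_bottle 0.94 [428.2  45. ] res [-43.2  -7.6  60.5  11.4] bgr [196. 198. 196.]
scene flask 0.81 [433.2 318.8] res [-2.3 -0.7  2.3  0.6] bgr [159. 172. 173.]
scene flask 0.7 [433.3 210.8] res [-2.9 -1.2  2.9  1. ] bgr [ 65.  82. 100.]
scene flask 0.67 [491.3 557.1] res [-0.4 -1.5  0.4  1.4] bgr [149. 127. 201.]
scene brown_bottle 0.89 [429.2 207.8] res [-1.6 -0.1  1.6  0.1] bgr [65. 81. 99.]
scene brown_bottle 0.61 [ 679.8 -279.2] res [ 5.8 -2.2 -5.6  2.5] bgr [117. 115. 114.]
scene dropper_bottle 0.64 [436.5  89.6] res [-0.6  0.3  0.6 -0.4] bgr [134. 138. 162.]
scene dropper_bottle 0.22 [ 511.4 -494.5] res [ 5.1  1.2 -5.  -1.1] bgr [222. 226. 225.]
scene blue_cap_bottle 0.96 [443.4 -31.6] res [-2.   0.7  2.  -0.7] bgr [181. 169. 159.]
scene blue_cap_bottle 0.68 [ 582.6 -357.9] res [-2.2 -2.2  2.1  2.1] bgr [164.  90. 120.]
top flask 0.7 [497.7 568.6] res [ 0.4 -2.3 -0.4  2.3] bgr [162. 136. 224.]
top brown_bottle 0.61 [432.6 203. ] res [ 1.6  0.8 -1.6 -0.8] bgr [46. 70. 95.]
top blue_cap_bottle 0.76 [435.8 -34.5] res [ 0.5  2.4 -0.5 -2.4] bgr [207. 188. 169.]
top blue_cap_bottle 0.64 [ 584.8 -366.7] res [-0.3  2.2  0.3 -2.3] bgr [152.  77. 103.]
```

Request:
{"op": "jog_arm", "data": {"rows": [[-0.12,0.03,0.3,0],[0,0,0.4,0],[0,0,0.4,0],[0,0,0.1,0],[0,0,0,0],[0,0,0,0],[0,0,0,0]]}}

```text
clock: 3.9
tcp_pos: [442.1, 335.7, 139.4]
tool_rot: [0.002, 0.001, 1.0, 0.001]
force: [-0.5, -0.3, -0.4]
gripper_width: 87.8
grasp_force: 0.0
```

```bash
python3 w.py w2 flask brown_bottle; python3 -c "
from h import *
c=cam('wrist');fits('wrist','flask',(440,335),0,c);s=state();print(proj(c,[s['tcp_pos']]))
print(proj(c,[[x,335,104] for x in(430,440,450)]))"
```

```text
[442.1 335.7 139.4] [1.6e-03 7.0e-04 1.0e+00 9.0e-04] cam [372. 336. 328.] [ 0.26  0.   -0.97]
flask [485. 215. 560. 274.] 0.97 centroid 522.7 247.6
flask [247. 156. 320. 240.] 0.58 centroid 279.6 193.2
brown_bottle [ 74. 154. 184. 232.] 0.94 centroid 126.3 195.3
wrist flask 0.82 [440.5 334.1] res [-0.8 -1.1  0.8  0.9] bgr [206. 220. 220.]
wrist flask 0.69 [479.1 527.3] res [-40.3 -21.3  27.3  19.9] bgr [202. 167. 242.]
[[283.60530293 241.39015653]]
[[283.56396193 207.65363779]
 [283.60792716 222.19218879]
 [283.65085369 236.41697809]]
```

View pics/w2.png

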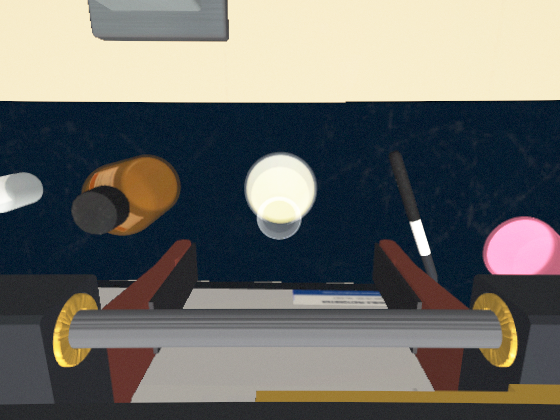

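The rim is at (279,220), which agrees with the fit of (440.5,334). I'll descend and grip the neck.

Request:
{"op": "jog_arm", "data": {"rows": [[0.015,-0.02,0.2,0],[0,0,0.25,0],[0,0,0.2,0],[0,0,0,0],[0,0,0,0]]}}

```text
clock: 4.65
tcp_pos: [439.1, 332.8, 72.5]
tool_rot: [-0.0, 0.001, 1.0, -0.0]
force: [1.0, -0.8, 0.9]
gripper_width: 88.0
grasp_force: 0.0
```

Request:
{"op": "jog_arm", "data": {"rows": [[0,0,0,0],[0,0,0,0],[0,0,0,0],[0,0,0,0],[0,0,0,0],[0,0,0,0],[0,0,0,0],[0,0,0,0]], "hand": 0, "grip_force": 15}}

```text
clock: 5.45
tcp_pos: [439.0, 332.7, 72.2]
tool_rot: [-0.0, 0.001, 1.0, -0.0]
force: [-0.2, -0.1, 0.2]
gripper_width: 28.3
grasp_force: 15.1
```

Request:
{"op": "jog_arm", "data": {"rows": [[0,0,-0.15,0],[0,0,-0.3,0],[0,0,-0.35,0],[0,0,-0.35,0],[0,0,-0.35,0],[0,-0.1,-0.1,0],[0,-0.25,0,0],[0,-0.35,0,0]]}}

```text
clock: 6.25
tcp_pos: [438.7, 262.4, 231.7]
tool_rot: [0.0, -0.0, 1.0, 0.0]
force: [0.6, 0.0, -1.3]
gripper_width: 27.8
grasp_force: 15.0
```

Request:
{"op": "jog_arm", "data": {"rows": [[0,-0.4,0,0],[0,-0.4,0,0],[0,-0.4,0,0],[0,-0.4,0,0],[0,-0.4,0,0],[0,-0.4,0,0],[0,-0.4,0,0],[0,-0.4,0,0]]}}

```text
clock: 7.05
tcp_pos: [437.1, -58.9, 231.2]
tool_rot: [-0.001, 0.001, 1.0, 0.0]
force: [0.7, -0.6, -1.7]
gripper_width: 27.8
grasp_force: 15.0
```

Request:
{"op": "jog_arm", "data": {"rows": [[0,-0.4,0,0],[0,-0.4,0,0],[0,-0.4,0,0],[0,-0.4,0,0],[0,-0.3,0,0],[0,-0.2,0,0],[0,-0.1,0,0],[0,0,0,0]]}}

```text
clock: 7.85
tcp_pos: [437.5, -277.9, 231.3]
tool_rot: [-0.001, 0.001, 1.0, 0.0]
force: [0.0, 0.6, -1.0]
gripper_width: 27.6
grasp_force: 15.0
```

Request:
{"op": "jog_arm", "data": {"rows": [[0,0,0,0],[0,0,0,0],[0,0,0,0]]}}

```text
clock: 8.15
tcp_pos: [438.2, -276.2, 232.3]
tool_rot: [-0.0, 0.0, 1.0, 0.0]
force: [0.7, -0.0, -0.5]
gripper_width: 27.4
grasp_force: 15.0
```

```bash
python3 w.py w3 stirrer cork_mat
```

```text
[ 438.2 -276.2  232.3] [-0.e+00  1.e-04  1.e+00  1.e-04] cam [ 369. -276.  421.] [ 0.25  0.   -0.97]
stirrer [207.  91. 325. 190.] 0.66 centroid 265.5 141.8
cork_mat [336. 227. 407. 275.] 0.87 centroid 373.0 252.0
```

View pics/w3.png

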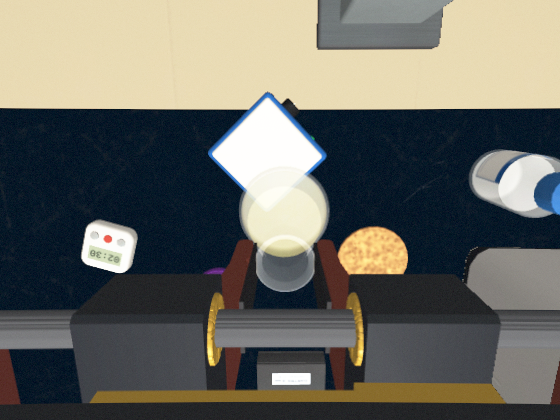

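The stirrer is at (267,150) with its knob at (290,107) on the side towards the robot and the mat. The mat is at (373,252). I'll fit both precisely.

```bash
cat > st.py <<'E'
from h import *
c=cam('wrist'); im=c['image']; hsv=cv2.cvtColor(im,cv2.COLOR_BGR2HSV)
w=((hsv[...,2]>190)&(hsv[...,1]<40)).astype(np.uint8)
n,l=cv2.connectedComponents(w); m=(l==l[140,255]).astype(np.uint8)
cs=max(cv2.findContours(m,0,1)[0],key=len).reshape(-1,2)
cs=cs[(cs[:,1]<165)&(cs[:,1]>94)]
P=ray(c,cs,40)[:,:2]
def res(p,P=P):
    d=P-p[:2]; a=p[2]; q=np.c_[d@[np.cos(a),np.sin(a)],d@[-np.sin(a),np.cos(a)]]
    return np.abs(q).max(1)-p[3]
r=least_squares(res,[406,-296,-.8,43],loss='soft_l1'); print('stirrer',r.x.round(3),'rms',np.std(r.fun),len(P), P.min(0),P.max(0))
w=((hsv[...,1]>70)&(hsv[...,2]>120)&(hsv[...,0]<25)).astype(np.uint8)
n,l=cv2.connectedComponents(w); m=(l==l[252,385]).astype(np.uint8)
cs=max(cv2.findContours(m,0,1)[0],key=len).reshape(-1,2); print(cs.min(0),cs.max(0))
cs=cs[(cs[:,1]<270)&(cs[:,0]>345)]
Q=ray(c,cs,5)[:,:2]
r2=least_squares(lambda p:np.hypot(*(Q-p[:2]).T)-p[2],[544,-166,45],loss='soft_l1'); print('mat',r2.x.round(1),np.std(r2.fun))
d=r2.x[:2]-r.x[:2]; print('dist',np.hypot(*d),'ang',np.degrees(np.arctan2(d[1],d[0])),np.degrees(r.x[2]))
print('flask in hand bottom-centre proj', proj(c,[[*(state()['tcp_pos'][:2]),state()['tcp_pos'][2]-73],[*(state()['tcp_pos'][:2]),state()['tcp_pos'][2]+31]]))
E
python3 st.py
```

```text
stirrer [ 408.357 -295.332   -0.809   42.325] rms 0.2708268100732582 139 [ 350.21049789 -353.52274831] [ 418.55051263 -236.91997451]
[338 226] [408 274]
mat [ 545.6 -164.9   44.7] 0.3977346755665258
dist 189.337370060197 ang 43.530588044220565 -46.35354671015547
flask in hand bottom-centre proj [[284.01030609 209.84840503]
 [283.67121442 264.86161542]]
```

Request:
{"op": "jog_arm", "data": {"rows": [[0.15,-0.09,0,0],[0.15,-0.1,0,0],[0,0,0.3,0],[0,0,0.3,0],[0,0,0.3,0],[0,0,0.2,0],[0,0,0,0],[0,0,0,0]]}}

```text
clock: 9.15
tcp_pos: [408.4, -296.2, 122.6]
tool_rot: [-0.0, 0.001, 1.0, 0.0]
force: [0.1, 0.2, -0.5]
gripper_width: 27.8
grasp_force: 15.0
```

Request:
{"op": "jog_arm", "data": {"rows": [[0,0.01,0.05,0],[0,0,0.03,0],[0,0,0.015,0],[0,0,0,0],[0,0,0,0]]}}

```text
clock: 9.65
tcp_pos: [408.3, -295.3, 113.0]
tool_rot: [0.0, 0.001, 1.0, -0.0]
force: [-0.1, -0.7, -1.9]
gripper_width: 27.6
grasp_force: 15.0
```

Request:
{"op": "jog_arm", "data": {"rows": [[0,0,0.01,0],[0,0,0,0],[0,0,0,0]]}}

```text
clock: 9.95
tcp_pos: [408.5, -295.5, 112.1]
tool_rot: [0.0, 0.001, 1.0, -0.0]
force: [-0.3, -1.1, 1.9]
gripper_width: 27.6
grasp_force: 15.0
```

Request:
{"op": "jog_arm", "data": {"rows": [[0,0,0,0],[0,0,0,0],[0,0,0,0],[0,0,0,0],[0,0,0,0],[0,0,0,0]], "hand": 1}}

```text
clock: 10.55
tcp_pos: [408.2, -295.2, 111.8]
tool_rot: [-0.0, 0.001, 1.0, -0.0]
force: [-0.4, -0.5, 0.4]
gripper_width: 72.3
grasp_force: 0.0
```

Request:
{"op": "jog_arm", "data": {"rows": [[0,0,-0.2,0],[0,0,-0.4,0],[0,0,-0.4,0],[0,0,-0.2,0],[0,0.2,0,0],[0,0.4,0,0],[0,0.4,0,0],[0,0.4,0,0]]}}

```text
clock: 11.35
tcp_pos: [406.8, -152.4, 230.3]
tool_rot: [-0.001, 0.001, 1.0, 0.001]
force: [1.3, 0.2, 1.0]
gripper_width: 88.0
grasp_force: 0.0
```

Request:
{"op": "jog_arm", "data": {"rows": [[-0.1,0.4,0,0],[-0.15,0.4,0,0],[0,0.3,0,0],[0,0.2,0,0],[0,0,0,0],[0,0,0,0],[0,0,0,0]]}}

```text
clock: 12.05
tcp_pos: [433.0, -25.6, 231.2]
tool_rot: [-0.001, 0.001, 1.0, -0.0]
force: [-0.5, -0.6, 0.1]
gripper_width: 87.7
grasp_force: 0.0
```

```bash
python3 w.py w4 blue_cap_bottle; python3 -c "
from h import *
c=cam('wrist');fits('wrist','blue_cap_bottle',(437,-27),0,c);fits('wrist','dropper_bottle',(437,97),0,c)
fits('scene','flask',(408,-295),40)"
```

```text
[433.  -25.6 231.2] [-5.e-04  8.e-04  1.e+00 -1.e-04] cam [364. -25. 420.] [ 0.25 -0.   -0.97]
blue_cap_bottle [256. 156. 315. 220.] 0.94 centroid 283.6 189.3
wrist blue_cap_bottle 0.62 [436.4 -25.5] res [-1.4 -0.5  1.4  0.5] bgr [208. 179. 149.]
wrist blue_cap_bottle 0.38 [432.3 204.1] res [-12.8  -6.2   9.    6.4] bgr [54. 75. 96.]
wrist dropper_bottle 0.98 [437.3  99.2] res [ 3.   2.2 -2.6 -2.1] bgr [127. 134. 177.]
scene flask 0.93 [ 402.4 -303.1] res [-2.6 -2.6  2.6  2.5] bgr [213. 220. 220.]
scene flask 0.66 [467.4 515.9] res [ 1.1 -0.9 -1.1  0.9] bgr [147. 125. 198.]
```

View pics/w4.png

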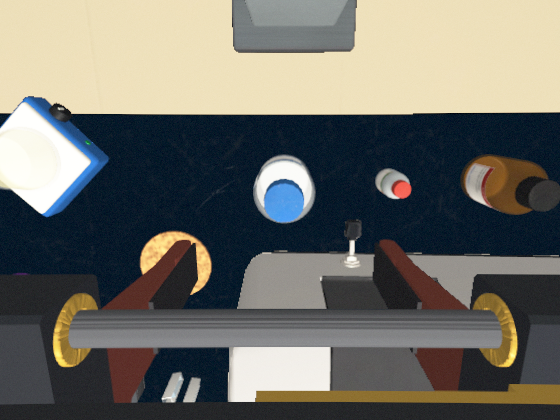

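```bash
python3 -c "
from h import *
S=cam('scene');W=cam('wrist')
for z in (20,40,60,90,120): print(z,ray(S,[120+343*.425,100+254*.425],z)[0].round(),ray(W,[352,225],z)[0].round())"
```

```text
20 [515.  75.  20.] [489.  55.  20.]
40 [502.  64.  40.] [483.  51.  40.]
60 [490.  53.  60.] [477.  47.  60.]
90 [470.  37.  90.] [467.  41.  90.]
120 [451.  22. 120.] [458.  35. 120.]
```

Request:
{"op": "jog_arm", "data": {"rows": [[-0.035,0,0.2,0],[0,0,0.3,0],[0,0,0.3,0],[0,0,0,0],[0,0,0,0],[0,0,0,0]]}}

```text
clock: 13.1
tcp_pos: [438.3, -25.5, 153.1]
tool_rot: [0.001, 0.001, 1.0, -0.0]
force: [-0.5, -0.1, -0.2]
gripper_width: 87.7
grasp_force: 0.0
```

Request:
{"op": "jog_arm", "data": {"rows": [[0.015,0,0.3,0],[0,0,0.3,0],[0,0,0.2,0],[0,0,0,0],[0,0,0,0]]}}

```text
clock: 13.6
tcp_pos: [436.6, -25.5, 72.9]
tool_rot: [0.001, 0.001, 1.0, -0.0]
force: [-0.5, -0.2, -0.3]
gripper_width: 87.5
grasp_force: 0.0
```

Request:
{"op": "jog_arm", "data": {"rows": [[0,0,0,0],[0,0,0,0],[0,0,0,0],[0,0,0,0],[0,0,0,0],[0,0,0,0]], "hand": 0, "grip_force": 25}}

```text
clock: 14.2
tcp_pos: [436.3, -25.5, 72.4]
tool_rot: [0.001, 0.001, 1.0, -0.0]
force: [-0.3, -1.2, 6.2]
gripper_width: 61.2
grasp_force: 25.0
```

Request:
{"op": "jog_arm", "data": {"rows": [[0,0,-0.1,0],[0,0,-0.3,0],[0,0,-0.35,0],[0,0,-0.25,0],[0,-0.25,0,0],[0,-0.4,0,0],[0,-0.4,0,0],[0,-0.345,0,0]]}}

```text
clock: 15.0
tcp_pos: [434.7, -166.0, 172.1]
tool_rot: [-0.0, 0.001, 1.0, 0.0]
force: [0.6, -0.1, -2.2]
gripper_width: 61.7
grasp_force: 25.0
```

Request:
{"op": "jog_arm", "data": {"rows": [[0,0,0,0.05],[0,0,0,0.09],[0,0,0,0.09],[0,0,0,0.09],[0,0,0,0.09],[0,0,0,0.09],[0,0,0,0.09],[0,0,0,0.09]]}}

```text
clock: 15.8
tcp_pos: [434.6, -164.2, 171.8]
tool_rot: [-0.001, 0.512, 0.859, -0.0]
force: [-0.1, 0.7, -2.8]
gripper_width: 61.6
grasp_force: 25.0
```

Request:
{"op": "jog_arm", "data": {"rows": [[0,0,0,0.09],[0,0,0,0.09],[0,0,0,0.09],[0,0,0,0.05],[0,0,0,0],[0,0,0,0]]}}

```text
clock: 16.4
tcp_pos: [435.0, -164.5, 171.8]
tool_rot: [-0.0, 0.707, 0.707, -0.0]
force: [0.2, 0.1, -2.6]
gripper_width: 61.3
grasp_force: 25.0
```

Request:
{"op": "jog_arm", "data": {"rows": [[0,0.25,0,0],[0,0.35,0,0],[0,0.35,0,0],[0,0.155,0,0],[0,0,0.3,0],[0,0,0.35,0],[0,0,0.2,0],[0,0,0,0]]}}

```text
clock: 17.2
tcp_pos: [543.0, -163.6, 83.7]
tool_rot: [-0.003, 0.707, 0.707, -0.001]
force: [-0.5, 0.5, -2.2]
gripper_width: 61.6
grasp_force: 25.0
```

Request:
{"op": "jog_arm", "data": {"rows": [[0,0,0.03,0],[0,0,0.02,0],[0,0,0,0],[0,0,0,0]]}}

```text
clock: 17.6
tcp_pos: [546.5, -165.2, 82.8]
tool_rot: [0.001, 0.708, 0.707, 0.0]
force: [-0.2, -0.4, -2.4]
gripper_width: 61.2
grasp_force: 25.0
```

```bash
python3 w.py w5 blue_cap_bottle cork_mat
```

```text
[ 546.5 -165.2   82.8] [8.000e-04 7.075e-01 7.067e-01 3.000e-04] cam [546. -95. 271.] [ 0.   -0.25 -0.97]
blue_cap_bottle [231. 174. 341. 308.] 0.87 centroid 283.5 242.7
blue_cap_bottle [319. 387. 342. 393.] 0.43 centroid 328.1 388.3
blue_cap_bottle [226. 151. 339. 225.] 0.18 centroid 282.4 179.2
cork_mat [225. 152. 343. 226.] 0.91 centroid 282.5 179.6
cork_mat [180. 353. 203. 390.] 0.63 centroid 192.1 368.8
```

View pics/w5.png

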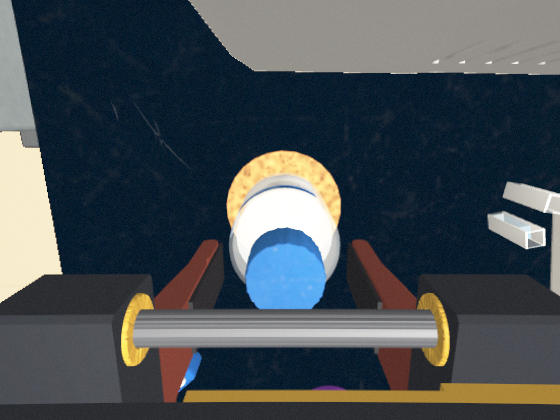

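The bottle and the mat share the same centre column (284). I'll lower and release.

Request:
{"op": "jog_arm", "data": {"rows": [[0,-0.01,0.03,0],[0,0,0.02,0],[0,0,0.01,0],[0,0,0,0],[0,0,0,0]]}}

```text
clock: 18.25
tcp_pos: [544.7, -165.1, 77.3]
tool_rot: [0.0, 0.707, 0.707, -0.0]
force: [-4.2, 1.1, 12.4]
gripper_width: 61.7
grasp_force: 25.0
```

Request:
{"op": "jog_arm", "data": {"rows": [[0,0,0,0],[0,0,0,0],[0,0,0,0],[0,0,0,0],[0,0,0,0]], "hand": 1}}

```text
clock: 18.75
tcp_pos: [544.9, -164.9, 75.6]
tool_rot: [-0.0, 0.708, 0.707, -0.0]
force: [-0.2, 1.6, 0.9]
gripper_width: 87.8
grasp_force: 0.0
```

Request:
{"op": "jog_arm", "data": {"rows": [[0,0,-0.2,0],[0,0,-0.35,0],[0,0,-0.4,0],[0,0,-0.25,0],[0,-0.25,0,0],[0,-0.4,0,0],[0,-0.35,0,0],[0.2,-0.08,0,0]]}}

```text
clock: 19.55
tcp_pos: [433.4, -145.3, 195.5]
tool_rot: [-0.001, 0.708, 0.706, -0.001]
force: [1.8, 1.2, 0.1]
gripper_width: 87.6
grasp_force: 0.0
```

Request:
{"op": "jog_arm", "data": {"rows": [[0.4,0,0,0],[0.4,0,0,0],[0.4,0,0,0],[0.4,0,0,0],[0.4,0,0,0],[0.43,0,0,0],[0,0,0,0.09],[0,0,0,0.09]]}}

```text
clock: 20.35
tcp_pos: [437.0, 99.9, 195.7]
tool_rot: [-0.0, 0.801, 0.599, -0.0]
force: [0.6, 0.1, 0.4]
gripper_width: 88.0
grasp_force: 0.0
```

Request:
{"op": "jog_arm", "data": {"rows": [[0,0,0,0.09],[0,0,0,0.09],[0,0,0,0.09],[0,0,0,0.09],[0,0,0,0.09],[0,0,0,0.09],[0,0,0,0.09],[0,0,0,0.09]]}}

```text
clock: 21.15
tcp_pos: [437.2, 98.3, 195.7]
tool_rot: [0.0, 0.997, 0.075, -0.0]
force: [0.7, -0.3, -0.2]
gripper_width: 88.0
grasp_force: 0.0
```

Request:
{"op": "jog_arm", "data": {"rows": [[0,0,0,0.09],[0,0,0,0.01],[0,0,0,0],[0,0,0,0]]}}

```text
clock: 21.55
tcp_pos: [437.2, 98.3, 195.7]
tool_rot: [0.0, 1.0, 0.001, -0.0]
force: [0.1, -0.0, -0.9]
gripper_width: 87.8
grasp_force: 0.0
```

```bash
python3 w.py w6 dropper_bottle; python3 -c "
from h import *
c=cam('wrist');fits('wrist','dropper_bottle',(437,97),0,c);print(state()['joint_pos'].round(2),c['K'])
fits('scene','blue_cap_bottle',(545,-165),5)"
```

```text
[437.2  98.3 195.7] [ 1.e-04  1.e+00  7.e-04 -1.e-04] cam [506.  99. 384.] [-0.25  0.   -0.97]
wrist dropper_bottle 0.89 [436.8  96.6] res [-1.2  0.4  1.2 -0.3] bgr [155. 163. 223.]
[ 0.07  0.14  1.82 -0.    1.18  1.64] [[350.30839782   0.         284.79887886]
 [  0.         350.30839782 209.1037488 ]
 [  0.           0.           1.        ]]
scene blue_cap_bottle 0.81 [ 572.3 -358.3] res [-3.4 -2.3  3.3  2.1] bgr [166.  91. 120.]
scene blue_cap_bottle 0.69 [ 546.7 -172.3] res [-2.3  1.   2.2 -1.1] bgr [193. 185. 178.]
scene blue_cap_bottle 0.45 [ 503.4 -191.6] res [ 2.  -6.8 -1.9  6.8] bgr [126. 168. 208.]
```

View pics/w6.png

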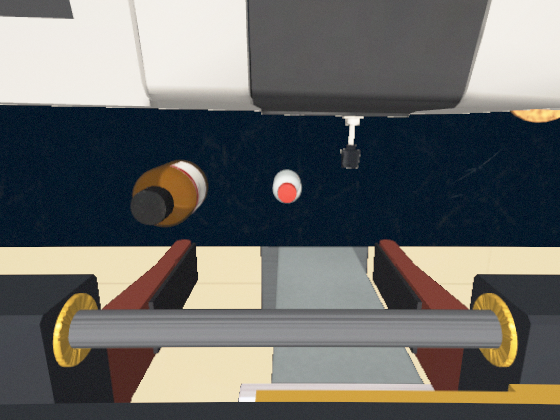

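The dropper is at (287,185), fitted at (436.8,96.6). In this orientation the camera overhangs the photometer, so I'll turn half round before descending.

Request:
{"op": "jog_arm", "data": {"rows": [[0,0,0,-0.09],[0,0,0,-0.09],[0,0,0,-0.09],[0,0,0,-0.09],[0,0,0,-0.09],[0,0,0,-0.09],[0,0,0,-0.09],[0,0,0,-0.09]]}}

```text
clock: 22.65
tcp_pos: [437.2, 98.3, 195.8]
tool_rot: [0.0, 0.843, 0.538, -0.0]
force: [-0.5, 0.5, 0.4]
gripper_width: 88.0
grasp_force: 0.0
```

Request:
{"op": "jog_arm", "data": {"rows": [[0,0,0,-0.09],[0,0,0,-0.09],[0,0,0,-0.09],[0,0,0,-0.09],[0,0,0,-0.09],[0,0,0,-0.09],[0,0,0,-0.09],[0,0,0,-0.09]]}}

```text
clock: 23.45
tcp_pos: [437.2, 98.3, 195.8]
tool_rot: [-0.0, 0.424, 0.906, -0.0]
force: [0.6, -0.0, -0.4]
gripper_width: 87.8
grasp_force: 0.0
```

Request:
{"op": "jog_arm", "data": {"rows": [[0,0,0,-0.09],[0,0,0,-0.09],[0,0,0,-0.09],[0,0,0,-0.09],[0,0,0,-0.09],[0,0,0,-0.09],[0,0,0,-0.02],[0,0,0,0]]}}

```text
clock: 24.25
tcp_pos: [437.2, 98.3, 195.8]
tool_rot: [-0.0, 0.0, 1.0, -0.0]
force: [-0.1, -0.5, 0.4]
gripper_width: 87.8
grasp_force: 0.0
```

Request:
{"op": "jog_arm", "data": {"rows": [[0,0,0.3,0],[0,0,0.4,0],[0,0,0.3,0],[0,0,0,0],[0,0,0,0]]}}

```text
clock: 24.75
tcp_pos: [437.1, 98.2, 95.9]
tool_rot: [-0.001, 0.001, 1.0, -0.0]
force: [0.9, 0.2, 0.1]
gripper_width: 87.9
grasp_force: 0.0
```

```bash
python3 -c "
from h import *
c=cam('wrist');print(state()['tcp_pos'],state()['tool_rot']);fits('wrist','dropper_bottle',(437,97),0,c);fits('wrist','brown_bottle',(433,207),0,c)"
```

```text
[438.15070945  98.31660387  96.77399077] [ 5.74580926e-04  8.77489258e-04  9.99999450e-01 -4.56285842e-06]
wrist dropper_bottle 0.65 [439.4  98.8] res [-0.9  3.8  0.9 -3.2] bgr [140. 148. 202.]
wrist brown_bottle 0.58 [434.  213.3] res [ 0.1 -2.6 -0.1  2.2] bgr [ 54.  78. 102.]
```

Request:
{"op": "jog_arm", "data": {"rows": [[0,0,0.25,0],[0,0,0.25,0],[0,0,0.14,0],[0,0,0,0],[0,0,0,0]]}}

```text
clock: 25.4
tcp_pos: [438.2, 98.3, 32.8]
tool_rot: [0.001, 0.001, 1.0, 0.0]
force: [0.1, -0.2, 0.3]
gripper_width: 87.6
grasp_force: 0.0
```

Request:
{"op": "jog_arm", "data": {"rows": [[0,0,0,0],[0,0,0,0],[0,0,0,0],[0,0,0,0],[0,0,0,0],[0,0,0,0],[0,0,0,0],[0,0,0,0]], "hand": 0, "grip_force": 12}}

```text
clock: 26.2
tcp_pos: [437.2, 98.2, 31.7]
tool_rot: [-0.0, 0.001, 1.0, -0.0]
force: [-0.9, -0.5, 0.0]
gripper_width: 27.9
grasp_force: 12.1
```

Request:
{"op": "jog_arm", "data": {"rows": [[0,0,-0.2,0],[0,0,-0.4,0],[0,0,-0.4,0],[0,0,-0.4,0],[0,0,-0.3,0],[0,-0.2,0,0],[0,-0.4,0,0],[0,-0.4,0,0]]}}

```text
clock: 27.0
tcp_pos: [437.0, -2.4, 202.1]
tool_rot: [0.0, -0.0, 1.0, -0.0]
force: [0.4, -0.5, -0.4]
gripper_width: 27.5
grasp_force: 12.0
```

Request:
{"op": "jog_arm", "data": {"rows": [[0,-0.4,0,0],[0,-0.4,0,0],[0,-0.4,0,0],[-0.1,-0.4,0,0],[-0.15,-0.4,0,0],[-0.15,-0.285,0,0],[0,0,0,0],[0,0,0,0.05]]}}

```text
clock: 27.8
tcp_pos: [476.5, -230.7, 201.2]
tool_rot: [-0.001, 0.041, 0.999, 0.0]
force: [0.4, -0.9, -0.6]
gripper_width: 27.5
grasp_force: 12.0
```

Request:
{"op": "jog_arm", "data": {"rows": [[0,0,0,0.09],[0,0,0,0.09],[0,0,0,0.09],[0,0,0,0.09],[0,0,0,0.09],[0,0,0,0.09],[0,0,0,0.09],[0,0,0,0.09]]}}

```text
clock: 28.6
tcp_pos: [476.1, -229.1, 201.5]
tool_rot: [-0.001, 0.571, 0.821, 0.0]
force: [0.0, -0.2, -0.2]
gripper_width: 27.4
grasp_force: 12.0
```

Request:
{"op": "jog_arm", "data": {"rows": [[0,0,0,0.09],[0,0,0,0.09],[0,0,0,0.09],[0,0,0,0.09],[0,0,0,0.09],[0,0,0,0.09],[0,0,0,0.09],[0,0,0,0.09]]}}

```text
clock: 29.4
tcp_pos: [476.1, -229.1, 201.5]
tool_rot: [-0.001, 0.922, 0.387, -0.0]
force: [0.2, 0.6, -1.1]
gripper_width: 27.3
grasp_force: 12.0
```

Request:
{"op": "jog_arm", "data": {"rows": [[0,0,0,0.025],[0,0,0,0],[0,0,0,0],[0,0,0,0]]}}

```text
clock: 29.8
tcp_pos: [476.6, -229.9, 201.7]
tool_rot: [-0.0, 0.928, 0.372, -0.0]
force: [-0.3, 0.3, -0.2]
gripper_width: 27.8
grasp_force: 12.0
```

```bash
python3 w.py w7; python3 -c "
from h import *
c=cam('wrist');s=state();p=s['tcp_pos'];print(s['joint_pos'].round(2))
print(proj(c,[[477,-230,0],[p[0],p[1],p[2]-32],[p[0],p[1],p[2]+30],[545.6,-164.9,5],[408.4,-295.3,40]]).round())
fits('wrist','flask',(408,-295),40,c);fits('wrist','blue_cap_bottle',(545,-165),5,c);fits('wrist','dropper_bottle',(477,-230),p[2]-32,c)"
```

```text
[ 476.6 -229.9  201.7] [-1.000e-04  9.283e-01  3.717e-01 -1.000e-04] cam [ 527. -182.  390.] [-0.18 -0.17 -0.97]
[-0.58  0.25  1.66 -0.    1.23  0.23]
[[286. 181.]
 [286. 226.]
 [286. 264.]
 [286.  92.]
 [286. 273.]]
wrist flask 0.72 [ 417.9 -287. ] res [ -5.4 -28.4   5.4  23.4] bgr [250. 254. 254.]
wrist blue_cap_bottle 0.93 [ 585.1 -360.2] res [-2.3 -0.3  1.6  0.4] bgr [196.  95. 125.]
wrist blue_cap_bottle 0.7 [ 544.3 -165.6] res [-1.9 -3.1  1.9  3.6] bgr [238. 212. 177.]
wrist dropper_bottle 0.56 [ 475.7 -230.2] res [ 1.2  1.9 -1.2 -1.6] bgr [175. 183. 235.]
wrist dropper_bottle 0.29 [ 536.3 -174. ] res [ 13.9  13.1 -14.  -15. ] bgr [135. 209. 243.]
```

View pics/w7.png

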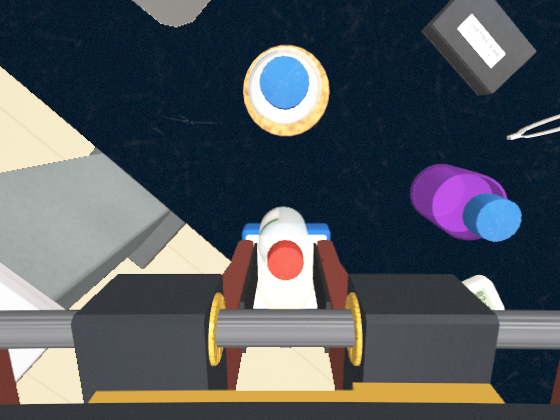

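The blue bottle sits centred on the mat at (286,88), and the dropper in the hand is in line with the mat and stirrer. I'll lower it.

Request:
{"op": "jog_arm", "data": {"rows": [[0,0,0.25,0],[0,0,0.4,0],[0,0,0.4,0],[0,0,0.35,0],[0,0,0.2,0],[0,0,0.05,0],[0,0,0,0],[0,0,0,0]]}}

```text
clock: 30.85
tcp_pos: [477.7, -230.9, 37.8]
tool_rot: [0.001, 0.929, 0.371, 0.0]
force: [0.7, 0.2, 0.7]
gripper_width: 27.4
grasp_force: 12.0
```

Request:
{"op": "jog_arm", "data": {"rows": [[0,0,0.02,0],[0,0,0.02,0],[0,0,0,0],[0,0,0,0]]}}

```text
clock: 31.25
tcp_pos: [476.9, -230.4, 33.1]
tool_rot: [0.0, 0.929, 0.371, 0.0]
force: [-0.4, -0.6, -0.4]
gripper_width: 27.6
grasp_force: 12.0
```

Request:
{"op": "jog_arm", "data": {"rows": [[0,0,0.01,0],[0,0,0,0]]}}

```text
clock: 31.45
tcp_pos: [476.8, -230.3, 31.8]
tool_rot: [0.0, 0.929, 0.371, -0.0]
force: [-0.2, 0.3, -0.2]
gripper_width: 27.3
grasp_force: 12.0
```

Request:
{"op": "jog_arm", "data": {"rows": [[0,0,0,0],[0,0,0,0],[0,0,0,0],[0,0,0,0],[0,0,0,0],[0,0,0,0],[0,0,0,0]], "hand": 1}}

```text
clock: 32.15
tcp_pos: [476.8, -230.3, 31.8]
tool_rot: [0.0, 0.929, 0.371, -0.0]
force: [0.1, -0.5, 0.9]
gripper_width: 79.7
grasp_force: 0.0
```

Request:
{"op": "jog_arm", "data": {"rows": [[0,0,-0.2,0],[0,0,-0.4,0],[0,0,-0.4,0],[0,0,-0.4,0],[0,0,-0.4,0],[0,0,-0.2,0],[0,0,0,-0.09],[0,0,0,-0.09]]}}

```text
clock: 32.95
tcp_pos: [477.3, -230.6, 233.0]
tool_rot: [0.001, 0.866, 0.501, 0.0]
force: [0.5, 0.3, -0.4]
gripper_width: 87.7
grasp_force: 0.0
```

Request:
{"op": "jog_arm", "data": {"rows": [[0,0,0,-0.09],[0,0,0,-0.09],[0,0,0,-0.09],[0,0,0,-0.09],[0,0,0,-0.09],[0,0,0,-0.09],[0,0,0,-0.09],[0,0,0,-0.09]]}}

```text
clock: 33.75
tcp_pos: [476.6, -230.2, 231.7]
tool_rot: [-0.0, 0.462, 0.887, -0.0]
force: [0.1, -0.4, -0.5]
gripper_width: 87.5
grasp_force: 0.0
```

Request:
{"op": "jog_arm", "data": {"rows": [[0,0,0,-0.09],[0,0,0,-0.09],[0,0,0,-0.09],[0,0,0,-0.09],[0,0,0,-0.09],[0,0,0,-0.09],[0,0,0,-0.075],[0,0,0,0]]}}

```text
clock: 34.55
tcp_pos: [476.6, -230.2, 231.7]
tool_rot: [-0.0, 0.0, 1.0, -0.0]
force: [0.5, 0.4, -0.4]
gripper_width: 88.0
grasp_force: 0.0
```

```bash
python3 w.py w8; python3 -c "
from h import *
c=cam('wrist');fits('wrist','dropper_bottle',(477,-230),0,c);fits('wrist','flask',(408,-295),40,c);fits('wrist','blue_cap_bottle',(545,-165),5,c)"
```

```text
[ 476.6 -230.2  231.7] [-1.e-04  2.e-04  1.e+00 -0.e+00] cam [ 407. -230.  420.] [ 0.25  0.   -0.97]
wrist dropper_bottle 0.95 [ 475.6 -229.1] res [ 1.1  2.5 -1.1 -2.4] bgr [127. 134. 188.]
wrist flask 0.7 [ 408.8 -294.7] res [-1.  -0.8  1.4  1. ] bgr [242. 251. 252.]
wrist flask 0.29 [ 405.9 -293.1] res [ 20.3  27.6 -28.1 -32.2] bgr [221. 202. 185.]
wrist blue_cap_bottle 0.77 [ 544.4 -167. ] res [-2.4 -1.6  1.9  1.4] bgr [208. 190. 171.]
wrist blue_cap_bottle 0.57 [ 574.6 -353. ] res [ -3.8 -12.1   4.8  10. ] bgr [118.  45.  96.]
```

View pics/w8.png

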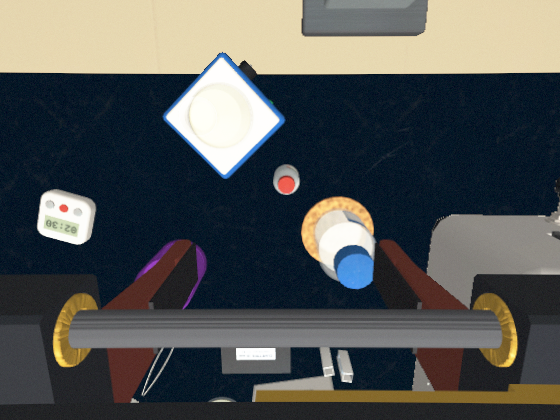

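The flask is centred at (222,115), the dropper is at (286,180), and the blue bottle stands on the mat at (345,245). The knob at (247,70) confirms which side is the front. Next is the brown bottle.

Request:
{"op": "jog_arm", "data": {"rows": [[0.2,0.2,0,0],[0.23,0.4,0,0],[0,0.4,0,0],[0,0.4,0,0],[0,0.4,0,0],[0,0.4,0,0],[0,0.4,0,0],[0,0.4,0,0]]}}

```text
clock: 35.6
tcp_pos: [434.0, 71.3, 232.0]
tool_rot: [0.0, 0.001, 1.0, -0.0]
force: [-0.4, -0.3, 0.7]
gripper_width: 88.0
grasp_force: 0.0
```

Request:
{"op": "jog_arm", "data": {"rows": [[0,0.4,0,0],[0,0.4,0,0],[0,0.4,0,0],[0,0.22,0,0],[0,0,0.3,0],[0,0,0.4,0],[0,0,0.2,0],[0,0,0,0]]}}

```text
clock: 36.4
tcp_pos: [431.8, 211.1, 139.2]
tool_rot: [-0.003, 0.001, 1.0, -0.001]
force: [-0.3, -0.1, 0.5]
gripper_width: 88.1
grasp_force: 0.0
```

Request:
{"op": "jog_arm", "data": {"rows": [[0,0,0,0],[0,0,0,0]]}}

```text
clock: 36.6
tcp_pos: [435.7, 212.1, 143.2]
tool_rot: [0.001, 0.001, 1.0, 0.0]
force: [0.6, 0.9, -1.1]
gripper_width: 87.7
grasp_force: 0.0
```

```bash
python3 w.py w9 brown_bottle; python3 -c "
from h import *
c=cam('wrist');fits('wrist','brown_bottle',(433,211),0,c)"
```

```text
[435.7 212.1 143.2] [1.2e-03 9.0e-04 1.0e+00 4.0e-04] cam [366. 212. 331.] [ 0.26  0.   -0.97]
brown_bottle [248. 162. 322. 239.] 0.71 centroid 282.7 202.1
wrist brown_bottle 0.78 [433.1 211.4] res [-0.9 -1.5  0.9  1.4] bgr [ 49.  78. 104.]
```

View pics/w9.png

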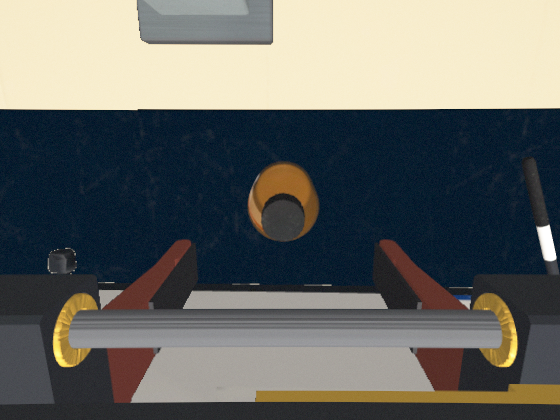

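The brown bottle is at (283,202) with its cap at (283,218), which agrees with the fit of (433,211).

Request:
{"op": "jog_arm", "data": {"rows": [[0.005,0,0.3,0],[0,0,0.3,0],[0,0,0.2,0],[0,0,0,0],[0,0,0,0]]}}

```text
clock: 37.3
tcp_pos: [434.2, 211.8, 62.2]
tool_rot: [-0.0, 0.001, 1.0, -0.0]
force: [-0.3, 0.3, 0.0]
gripper_width: 87.7
grasp_force: 0.0
```

Request:
{"op": "jog_arm", "data": {"rows": [[0,0,0,0],[0,0,0,0],[0,0,0,0],[0,0,0,0],[0,0,0,0],[0,0,0,0]], "hand": 0, "grip_force": 20}}

```text
clock: 37.9
tcp_pos: [434.3, 211.8, 62.2]
tool_rot: [0.0, 0.001, 1.0, 0.0]
force: [0.2, -0.6, 4.3]
gripper_width: 55.5
grasp_force: 20.0
```

Request:
{"op": "jog_arm", "data": {"rows": [[0,0,-0.1,0],[0,0,-0.3,0],[0,0,-0.4,0],[0,0,-0.4,0],[0,0,-0.3,0],[0,-0.1,-0.15,0],[0,-0.3,0,0],[0,-0.4,0,0]]}}

```text
clock: 38.7
tcp_pos: [433.9, 132.0, 227.9]
tool_rot: [0.001, -0.001, 1.0, 0.0]
force: [1.0, -1.2, -2.1]
gripper_width: 55.8
grasp_force: 20.0
```

Request:
{"op": "jog_arm", "data": {"rows": [[0,-0.4,0,0],[0,-0.4,0,0],[0,-0.4,0,0],[0,-0.4,0,0],[0,-0.4,0,0],[0,-0.4,0,0],[-0.1,-0.4,0,0],[-0.1,-0.4,0,0]]}}

```text
clock: 39.5
tcp_pos: [452.7, -189.6, 227.1]
tool_rot: [-0.0, 0.001, 1.0, 0.0]
force: [0.4, 0.5, -1.7]
gripper_width: 55.7
grasp_force: 20.0
```

Request:
{"op": "jog_arm", "data": {"rows": [[-0.1,-0.4,0,0],[-0.1,-0.4,0,0],[-0.04,-0.4,0,0],[0,-0.4,0,0],[0,-0.2,0,0],[0,0,0,0],[0,0,0,0.08],[0,0,0,0.08]]}}

```text
clock: 40.3
tcp_pos: [476.6, -366.3, 226.6]
tool_rot: [-0.001, 0.128, 0.992, 0.001]
force: [-0.1, 0.7, -2.8]
gripper_width: 55.8
grasp_force: 20.0
```

Request:
{"op": "jog_arm", "data": {"rows": [[0,0,0,0.08],[0,0,0,0.08],[0,0,0,0.08],[0,0,0,0.08],[0,0,0,0.035],[0,0,0,0],[0,0,0,0]]}}

```text
clock: 41.0
tcp_pos: [477.0, -366.8, 226.9]
tool_rot: [-0.0, 0.393, 0.92, 0.0]
force: [0.0, 0.7, -2.3]
gripper_width: 55.6
grasp_force: 20.0
```

```bash
python3 w.py w10; python3 -c "
from h import *
c=cam('wrist');s=state();p=s['tcp_pos'];q=s['tool_rot'];M=R.from_quat([*q[1:],q[0]]).as_matrix()
print('move',(M.T@(np.array([478.2,-368.5,p[2]])-p)/100).round(3),p)
fits('wrist','brown_bottle',p[:2],p[2]-62,c)"
```

```text
[ 477.  -366.8  226.9] [-3.000e-04  3.930e-01  9.195e-01  3.000e-04] cam [ 429. -317.  415.] [ 0.18 -0.18 -0.97]
move [-0.016  0.001 -0.   ] [ 477.05919359 -367.43797703  226.89640063]
wrist brown_bottle 0.69 [ 477.  -366.7] res [-3.1 -2.4  3.1  1.9] bgr [43. 67. 90.]
```

View pics/w10.png

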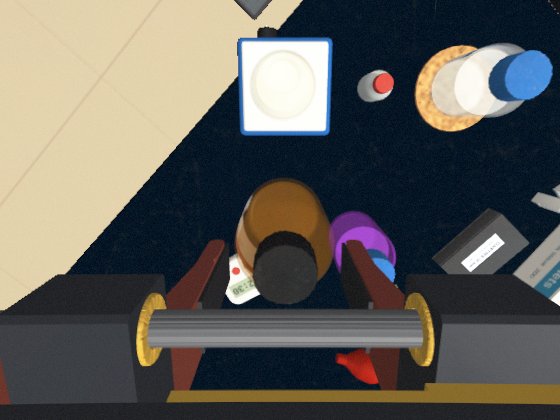

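The stirrer (285,87) and the bottle (284,235) share one column, so the bottle is square to the rear side. I'll lower it.

Request:
{"op": "jog_arm", "data": {"rows": [[-0.018,0,0.25,0],[0,0,0.4,0],[0,0,0.4,0],[0,0,0.35,0],[0,0,0.15,0],[0,0,0.05,0],[0,0,0,0],[0,0,0,0]]}}

```text
clock: 41.95
tcp_pos: [479.2, -370.4, 68.0]
tool_rot: [0.001, 0.394, 0.919, -0.0]
force: [-0.2, 0.1, -2.0]
gripper_width: 55.6
grasp_force: 20.0
```

Request:
{"op": "jog_arm", "data": {"rows": [[0,0,0.02,0],[0,0,0.015,0],[0,0,0,0],[0,0,0,0]]}}

```text
clock: 42.35
tcp_pos: [478.4, -369.7, 63.6]
tool_rot: [0.0, 0.394, 0.919, -0.0]
force: [0.4, -1.0, -2.1]
gripper_width: 55.5
grasp_force: 20.0
```

Request:
{"op": "jog_arm", "data": {"rows": [[0.01,0,0.012,0],[0,0,0,0],[0,0,0,0]]}}

```text
clock: 42.65
tcp_pos: [477.8, -369.0, 62.2]
tool_rot: [0.0, 0.394, 0.919, -0.0]
force: [0.7, -1.0, -0.3]
gripper_width: 55.4
grasp_force: 20.0
```

Request:
{"op": "jog_arm", "data": {"rows": [[0,0,0,0],[0,0,0,0],[0,0,0,0],[0,0,0,0],[0,0,0,0],[0,0,0,0]], "hand": 1}}

```text
clock: 43.25
tcp_pos: [477.7, -368.9, 62.1]
tool_rot: [0.0, 0.394, 0.919, -0.0]
force: [0.1, 1.1, -0.2]
gripper_width: 87.5
grasp_force: 0.0
```

Request:
{"op": "jog_arm", "data": {"rows": [[0,0,-0.2,0],[0,0,-0.4,0],[0,0,-0.4,0],[0,0,-0.4,0],[0,0,-0.4,0],[0,0,-0.2,0],[0,0,0,0],[0,0,0,0]]}}

```text
clock: 44.05
tcp_pos: [477.5, -368.7, 261.7]
tool_rot: [-0.0, 0.394, 0.919, -0.0]
force: [-0.8, 0.5, 0.1]
gripper_width: 87.7
grasp_force: 0.0
```

```bash
python3 w.py w11; python3 -c "
from h import *
c=cam('wrist')
for t,x,z in (('brown_bottle',(478,-368),0),('flask',(408,-295),40),('dropper_bottle',(477,-230),0),('blue_cap_bottle',(545,-165),5)): fits('wrist',t,x,z,c)"
```

```text
[ 477.5 -368.7  261.7] [-0.      0.3941  0.919  -0.    ] cam [ 430. -318.  450.] [ 0.18 -0.18 -0.97]
wrist brown_bottle 0.65 [ 476.9 -366.1] res [-0.1 -1.7  0.1  1.5] bgr [43. 70. 96.]
wrist brown_bottle 0.26 [ 527.3 -185.9] res [-11.4   9.2   8.6 -11.4] bgr [117. 191. 238.]
wrist flask 0.56 [ 410.4 -294.5] res [-0.3 -0.7  0.3  0.8] bgr [243. 252. 253.]
wrist dropper_bottle 0.89 [ 476.9 -227.3] res [ 1.5  1.7 -1.3 -2. ] bgr [126. 133. 183.]
wrist blue_cap_bottle 0.74 [ 545.5 -164.7] res [-2.4 -1.7  1.7  2.5] bgr [205. 189. 171.]
wrist blue_cap_bottle 0.7 [ 586.3 -360.9] res [-1.3 -1.7  1.1  1.5] bgr [176.  81. 115.]
```

View pics/w11.png

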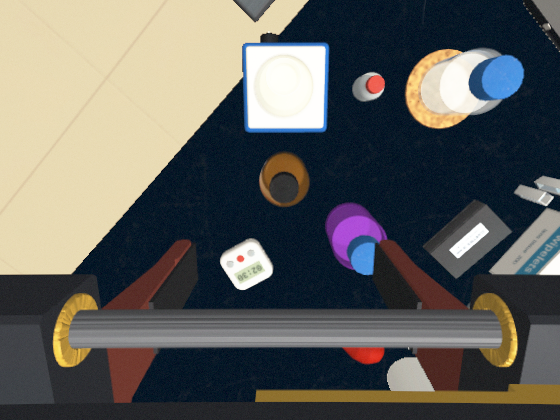

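The brown bottle (284,180) stands square behind the stirrer (285,87). The flask, dropper and blue bottle are in place, and the timer, box and look-alikes have not been touched. Handing in.

```bash
python3 -c "
from station import job_done
print(job_done())"
```

```text
the job is handed in; nothing more can be done
None
```

The titration bench is set out and handed in at about 44 s of the 136 s allowed. In the last wrist picture all four items stand upright, within about 3 mm of their targets; the brown bottle's gap measures 22–25 mm.

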